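# Change the dust suction over to the large blast gate

### The job

The dust extractor is running and pulls through the small blast gate on the bench; change it over to the large gate. With the fingertips, press the large gate's spring button down level with the blade and, keeping it down, push the blade by its upturned tab over the button until that gate is fully open; only then push the small gate's tab gently home until the gate is fully shut and its own button springs up through the blade. Grip and lift nothing, and leave everything else on the bench where it lies.

Things in the scene. Friction and masses are not known exactly. Their poses are not given: they have to be found in the camera images.
- large_gate: Larger of two blast gates (dust-duct slide gates), grey cast metal, screwed down. Origin: on the bench under the centre of its 56 mm round port. z up; the blade opens along its -x, towards the robot within 0.45 rad. Casting 80 mm wide (foot 104), from 74 mm in front of the origin to 40 behind. Cover from 36 mm in front backwards, top z 31.5 mm; hose collar 65 mm across, to z 54.
- large_gate_blade (a joint): How far the large gate's blade is drawn out, m: 0 shut, 0.060 fully open, at its stop. Starts shut, locked by the button. 3 mm steel sheet, underside z 24 mm, top z 27 mm, open to above in front of the cover, side guides flush with its top; cannot be lifted out. Friction about 1.5 N, plus some 15 N while the hole's edge rides over the pressed button in the first 10 mm.
- large_gate_tab (a point): Middle of the large gate's tab, the blade's upturned front end: 40 mm wide (along the gate's y), 4 mm thick, from the blade's top to 16 mm above it (z 43 mm). The point is 8 mm above the blade, mid thickness: inner face 2 mm nearer the port, outer 2 mm farther. Moves with the blade: 79 mm in front of the gate's origin shut, 139 mm open.
- large_gate_button_top (a point): Top of the spring button: brass plunger, 16 mm diameter, half-round top, 64 mm in front of the gate's origin, 13 mm inside the shut tab's inner face. Stands 7 mm proud of the blade (z 34) in an 18 mm hole and locks it. Fully up unless pressed. A tip 17 mm or more long along the slide can bear on button and tab at once; let up too soon, it locks again.
- large_gate_button (a joint): How far the large gate's button is pressed, m: 0 up, 0.007 level with the blade's top (takes 3.5 to 6 N), 0.010 under the blade, 0.012 at most. Held level, its round top lets the hole's edge ride over it as the blade is pushed out; after some 9 mm the blade itself keeps it down.
- small_gate: The smaller blast gate, same pattern, same heights, tab and button. Origin: on the bench under the centre of its 36 mm port; axes as the large gate's: the blade opens along its own -x, towards the robot within 0.45 rad. Casting 60 mm wide (foot 84), from 64 mm in front of the origin to 30 behind; cover from 26 mm in front; collar 45 mm across. Which gate stands left varies.
- small_gate_blade (a joint): How far the small gate's blade is drawn out, m: 0 shut, 0.040 fully open. It starts 0.030 to 0.040 open. Friction about 1.5 N.
- small_gate_tab (a point): Middle of the small gate's tab, as for the large gate: 8 mm above the blade's top, in the middle of its 4 mm thickness; 69 mm in front of the gate's origin when shut, farther by the value of its blade joint.
- small_gate_button_top (a point): Top of the small gate's button, 54 mm in front of its origin; while the gate is open it is held down under the blade (z = 24 mm) and springs up to z = 34 mm through the hole in the blade when the gate is shut.
- small_gate_button (a joint): How far the small gate's button is pressed, m: 0 up, about 0.010 while the blade holds it down.
- brass_knob: Bystander: brass door knob, 56 mm across, 46 mm high, between the gates. Origin under its centre.
- black_tape: Bystander: roll of black tape lying flat, 64 mm across, 19 mm high, behind the knob.
- sanding_block: Bystander: cork sanding block, 66x112x28 mm, near the front edge.
- offcut_a: Bystander: pine offcut, 160x45x38 mm, near the front edge on the left.
- masking_tape: Bystander: roll of masking tape lying flat, 96 mm across, 24 mm high, near the front edge on the right.
- pliers_blue: Bystander: blue pliers, 49x167x12 mm, right of the gates.
- marker_pen: Bystander: marker pen, 18x112x18 mm, on the right.

How it is judged:
By the outcome, as a careful person would: the job done as asked, in the order asked, and still so for the second after the job is handed in, with the robot touching nothing.
It also fails if it takes over 51 s, if anything falls off the work surface, if the arm or the gripper's body presses on something with over 40 N, if the wrist force passes 120 N, or if a joint passes its speed limit or range.

### The arm

A 6-joint arm with a two-finger parallel gripper is mounted at the origin on a cart in front of the work surface, level with it; the furniture and walls round the work are solid. World frame = base frame: x ahead of the robot, y to its left, z up, the work surface at z = 0. Lengths are in m, angles in rad, forces in N, time in s.
With the tool pointing down it reaches from about 0.25 to 0.775 m from the base axis. Payload 4 kg.
Tool frame: the origin (TCP) lies at the very end of the fingers, on their centre line; the grasp point (between the pads) lies 19 mm behind it (robot.tcp_to_grasp is the distance from the TCP to the grasp point, in m); z points along the fingers, y is the line along which they close (so a half turn about z gives the same grasp; the last joint's range is limited). The gripper opens to 94 mm and grips with 3 to 60 N. Pads are 16 mm wide; open, the fingers measure 119 mm over their backs; the gripper's body (75 mm by 177 mm) begins 78 mm behind the grasp point.
Start: joints at [-1.322, 0.087, 1.371, -0, 1.684, -0.103], TCP at [0.19, -0.516, 0.206] pointing down, gripper open.
Joint ranges: [-3.1, 3.1], [-0.76, 2.03], [0.27, 2.55], [-1.08, 4.22], [0.17, 2.65], [-2.57, 2.57]. Speed limits (rad/s): [2.79, 2.79, 3.14, 3.14, 3.14, 3.14].

### API

Orientations are given as [roll, pitch, yaw] about the fixed x, y, z axes, in that order (R = Rz(yaw) Ry(pitch) Rx(roll)).
In Python, from bench import robot gives the robot as it stands.
- The arm moves only by the tool nudge_tcp, called after "Emit:" as name([rows], argument=value, ...), one row to a line, values as JSON. Schema: {"type":"object","properties":{"rows":{"type":"array","items":{"type":"array","items":{"type":"array","items":{"type":"number"},"minItems":5,"maxItems":5},"minItems":1,"maxItems":20},"minItems":1,"maxItems":1},"only":{"type":"string"},"quiet":{"type":"boolean"},"lines":{"type":"string"}},"required":["rows"],"additionalProperties":false}. rows is a list that holds a single list of rows (three levels of brackets), with 1 to 20 rows, each of 5 numbers: the finger opening in m, then dx, dy, dz in m, then a turn about the tool's z in rad; each row shifts and turns the commanded pose from where the row before left it, along the tool's axes as they then stand; what a row does not reach is not made up. A row lasts 1/12 s, in which the tool goes at most 0.0417 m and 0.125 rad, less where a joint would pass 70% of its speed; a pose out of reach is approached as far as the arm can. The fingers move at their own pace and stop on an object; the grip force is fixed at half the most. Time passes only in rows, so rows that do not move let the fingers close. The tool returns the time, the measured TCP pose, the force, the opening and the grip force at its end. only (a regular expression) keeps the lines of the reply that match it, lines (a string "A,B") keeps lines A to B, and quiet returns only ok. Input that does not fit is refused with a message, and nothing moves.
- robot.get_obs(): the state, without advancing time (a new reading comes with each control period).
- robot.snapshot(name): name is "scene" or "side" or "wrist"; returns a dict with "color" (480x640x3 uint8, blue, green, red), "fx", "fy", "cx", "cy" (pixels), "extrinsics" (4x4, takes a point from world to camera coordinates). Camera axes: x right, y down, z forward; pixel columns grow to the right and rows downward; lengths in m; the calibration is good to about 2 mm. A picture is of the moment at which its call begins. There is no depth.
- robot.close_job(): hands the job in; it is judged then, once.
The state is a dict: "time": time; "joint_positions": joint angles; "qvel": joint speeds; "joint_torque": joint torques, N m; "tool_pos": TCP position; "ee_rot": TCP orientation; "wrist_force": force on the tool from outside, world axes, zero at the start; "wrist_torque": the same for the moment, N m; "width": finger opening in m; "finger_force": force on a finger pad.
Only numpy, scipy, OpenCV 4.12 (cv2) and the standard library are available. Lean on these libraries where they do the work, as an engineer would, in place of code of your own. Each camera call takes 0.05 s, during which the arm holds its last target. There are 200 camera calls.

## Working session

There is one attempt and no reset: what is moved stays moved. The work goes in short steps, Python scripts to look and compute and a tool call to move; the robot and the scene stay as the last step left them, time stands still between calls to the robot, and variables do not carry over. Pictures are saved under pics/ and viewed, at most 10 in all, crops included, and the job is handed in when it is done.

```bash
ls; mkdir -p pics
```

Run:
```python
from bench import robot
import cv2,pickle
d={}
for n in("scene","side"):
    s=robot.snapshot(n);d[n]=s;cv2.imwrite(f"pics/{n}0.png",s["color"])
    print(n,s["fx"],s["fy"],s["cx"],s["cy"],s["extrinsics"])
pickle.dump(d,open("s0.pkl","wb"))
o=robot.get_obs();print(o["time"],o["tool_pos"],o["ee_rot"],o["width"],robot.tcp_to_grasp)
```

```text
bench.py
pics
scene 552.6324828311999 552.6324828311999 323.6020400542908 230.2344672575725 [[-0.63605864 -0.77159576 -0.00833014  0.2187252 ]
 [-0.4150857   0.35123302 -0.8392492   0.28704899]
 [ 0.65048694 -0.53035398 -0.54368317  0.98027271]
 [ 0.          0.          0.          1.        ]]
side 489.12371199842204 489.12371199842204 321.0059523049507 236.8304561023941 [[ 0.99708933 -0.07373646  0.01938564 -0.52972494]
 [-0.01673023 -0.45967273 -0.88793079 -0.01002269]
 [ 0.07438392  0.88502199 -0.4595684   1.2910031 ]
 [ 0.          0.          0.          1.        ]]
0.1 [ 0.18936917 -0.51586443  0.2044675 ] [-3.13972801e+00 -1.95255547e-04  3.51708984e-01] 0.0942062766640771 0.0188
```

View pics/scene0.png

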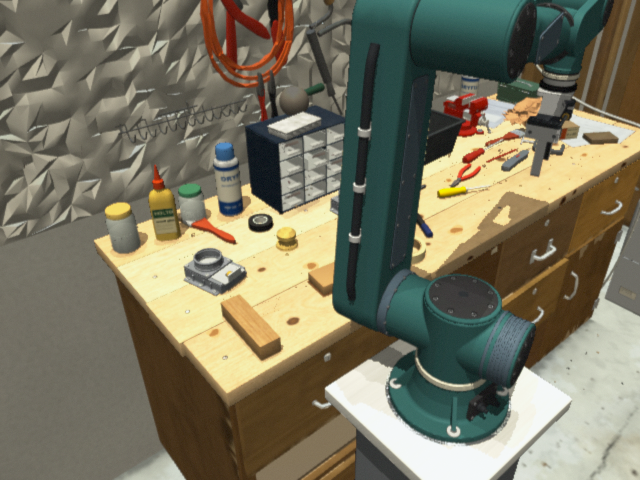

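View pics/side0.png

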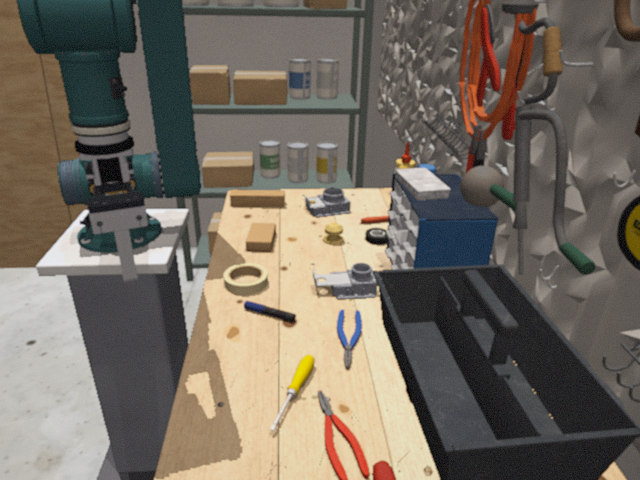

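The scene view shows one gate on the left at about (210,268), shut, apparently the large one. The side view shows the other near (350,280) with its blade drawn out, so that is the small one. The knob lies between them, and a drawer box and a black tray stand behind.

Create h.py:
```python
import numpy as np, pickle
from scipy.spatial.transform import Rotation as R
def ray(s,u,v):
    E=np.array(s["extrinsics"]);Rt=E[:3,:3];c=-Rt.T@E[:3,3]
    d=Rt.T@np.array([(u-s["cx"])/s["fx"],(v-s["cy"])/s["fy"],1.]);return c,d/np.linalg.norm(d)
def plane(s,u,v,z):
    c,d=ray(s,u,v);return c+d*(z-c[2])/d[2]
def tri(obs):
    A=np.zeros((3,3));b=np.zeros(3)
    for s,u,v in obs:
        c,d=ray(s,u,v);P=np.eye(3)-np.outer(d,d);A+=P;b+=P@c
    return np.linalg.solve(A,b)
def proj(s,p):
    q=np.array(s["extrinsics"])@np.append(p,1);return np.array([s["fx"]*q[0]/q[2]+s["cx"],s["fy"]*q[1]/q[2]+s["cy"]])
def tool(o,delta):
    "world delta -> tool axes"
    return R.from_euler("xyz",o["ee_rot"]).as_matrix().T@np.asarray(delta)
```

Run:
```python
from h import *
from bench import robot
d=pickle.load(open("s0.pkl","rb"))
print("Lcollar",plane(d["scene"],208,256,.054),plane(d["side"],332,193,.054))
print("Rcollar",plane(d["side"],361,268,.054))
print("Rtab",plane(d["side"],317,277,.035))
s=robot.snapshot("wrist");o=robot.get_obs()
E=np.array(s["extrinsics"]);M=R.from_euler("xyz",o["ee_rot"]).as_matrix()
c=-E[:3,:3].T@E[:3,3];print("cam in tool",M.T@(c-o["tool_pos"]));print(E[:3,:3]@M, s["fx"])
```

```text
Lcollar [0.56973532 0.1499442  0.054     ] [0.57200207 0.13075624 0.054     ]
Rcollar [ 0.59468829 -0.29342322  0.054     ]
Rtab [ 0.50011921 -0.29533989  0.035     ]
cam in tool [ 0.0815689   0.00058068 -0.17796369]
[[ 1.57712498e-04  9.99999765e-01  6.67389593e-04]
 [-9.59527937e-01  3.39275381e-04 -2.81613252e-01]
 [-2.81613413e-01 -5.95965030e-04  9.59527764e-01]] 349.4260857679619
```

Emit:
nudge_tcp([
  [[0,0,0,-0.005,-0.122],[0,0,0,-0.005,-0.122],[0,0,0,-0.005,-0.122],[0,0,0,-0.005,-0.122],[0,0,0,-0.005,-0.122],[0,0,0,-0.005,-0.122],[0,0,0,-0.005,-0.122],[0,0,0,-0.005,-0.122],[0,0,0,-0.005,-0.122],[0,0,0,-0.005,-0.122]],
])

```text
time: 0.98
tool_pos: [0.1895, -0.5161, 0.2552]
ee_rot: [-3.141, -0.001, 1.578]
wrist_force: [0.7, -0.8, -0.1]
width: 0.0307
finger_force: 0.0
```

Emit:
nudge_tcp([
  [[0,0.018,0.03,0,0],[0,0.018,0.03,0,0],[0,0.018,0.03,0,0],[0,0.018,0.03,0,0],[0,0.018,0.03,0,0],[0,0.018,0.03,0,0],[0,0.018,0.03,0,0],[0,0.018,0.03,0,0],[0,0.018,0.03,0,0],[0,0,0,0,0],[0,0,0,0,0],[0,0,0,0,0]],
])

```text
time: 1.98
tool_pos: [0.4589, -0.3542, 0.255]
ee_rot: [-3.14, -0.0, 1.572]
wrist_force: [0.3, -1.0, 0.3]
width: 0.0004
finger_force: 0.0
```

Run:
```python
from bench import robot
import cv2,pickle
s=robot.snapshot("wrist");pickle.dump(s,open("w1.pkl","wb"));cv2.imwrite("pics/w1.png",s["color"])
```

```text
(no output)
```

View pics/w1.png

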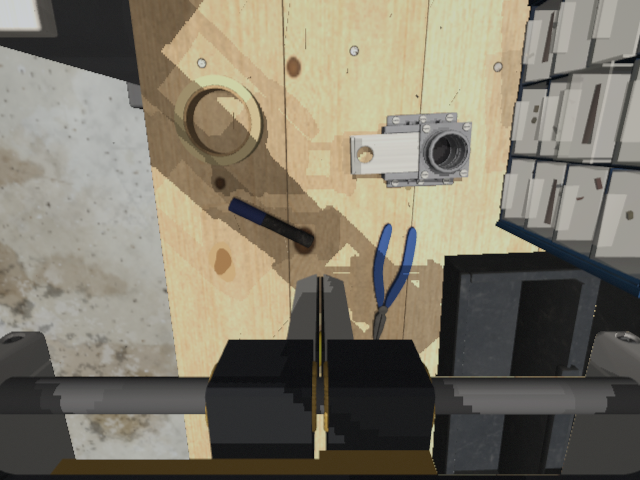

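The wrist view shows the small gate with its collar at (447,152), the blade drawn out to the left and the tab at about (353,155). The closed fingertips are at (320,278). Next I move left for a second view and then a view of the large gate.

Create snap.py:
```python
import sys,cv2,pickle
from bench import robot
s=robot.snapshot("wrist");pickle.dump(s,open(sys.argv[1]+".pkl","wb"));cv2.imwrite(f"pics/{sys.argv[1]}.png",s["color"])
```

```text
(no output)
```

Emit:
nudge_tcp([
  [[0,0.035,0.008,0,0],[0,0.035,0.008,0,0],[0,0.035,0.008,0,0],[0,0.035,0.008,0,0],[0,0,0,0,0],[0,0,0,0,0],[0,0,0,0,0]],
])

```text
time: 2.62
tool_pos: [0.4905, -0.2153, 0.2557]
ee_rot: [3.141, 0.001, 1.57]
wrist_force: [-0.0, -0.1, -0.0]
width: 0.0003
finger_force: 0.0
```

```bash
python3 snap.py w2
```

Emit:
nudge_tcp([
  [[0,0.04,0,0,0],[0,0.04,0,0,0],[0,0.04,0,0,0],[0,0.04,0,0,0],[0,0.04,0,0,0],[0,0.04,0,0,0],[0,0.04,0,0,0],[0,0,0,0,0],[0,0,0,0,0],[0,0,0,0,0]],
])

```text
time: 3.5
tool_pos: [0.4912, 0.0644, 0.2553]
ee_rot: [-3.141, 0.001, 1.57]
wrist_force: [-0.8, -0.2, -0.0]
width: 0.0005
finger_force: 0.0
```

```bash
python3 snap.py w3
```

Emit:
nudge_tcp([
  [[0,0.04,0,0,0],[0,0.04,0,0,0],[0,0.04,0,0,0],[0,0,0,0,0],[0,0,0,0,0],[0,0,0,0,0]],
])

```text
time: 4.05
tool_pos: [0.4914, 0.1841, 0.2553]
ee_rot: [-3.141, 0.001, 1.569]
wrist_force: [-0.5, -1.0, 0.2]
width: 0.0005
finger_force: 0.0
```

```bash
python3 snap.py w4
```

Run:
```python
import cv2,numpy as np
from h import *
w=[pickle.load(open(f"w{i}.pkl","rb")) for i in range(1,5)]
# expected positions
S=np.array([.594,-.293,.03])-[.05,0,0];L=np.array([.571,.14,.03])-[.04,0,0]
def crop(s,p):
    q=proj(s,p);print(q,end=' ')
    x,y=[int(np.clip(a,b,c)) for a,b,c in((q[0]-85,0,440),(q[1]-62,0,330))];print("origin",x,y)
    return cv2.resize(s["color"][y:y+125,x:x+170],None,fx=4,fy=4,interpolation=cv2.INTER_CUBIC)[:,:680]
for n,a,b,p in(("small",w[0],w[1],S),("large",w[2],w[3],L)):
    for k,s in((1,a),(2,b)):
        c=crop(s,p);cv2.imwrite(f"pics/{n}{k}.png",c)
```

```bash
cd pics; python3 -c "
import cv2,numpy as np
for n in('small','large'):
  a=cv2.imread(n+'1.png');b=cv2.imread(n+'2.png');print(a.shape,b.shape)"
```

```text
[396.29714981 155.51291815] origin 311 93
[363.47975185 270.38154713] origin 278 208
[356.03586445 141.7245184 ] origin 271 79
[353.0850594  244.54098267] origin 268 182
(500, 680, 3) (500, 680, 3)
(500, 680, 3) (500, 680, 3)
```

View pics/large1.png

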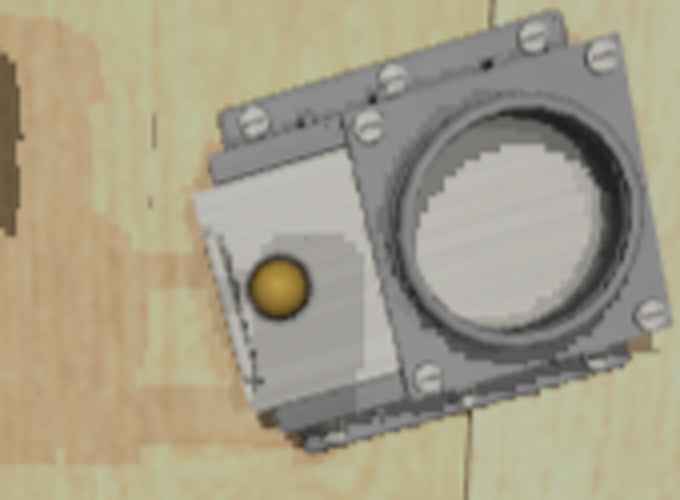

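View pics/large2.png

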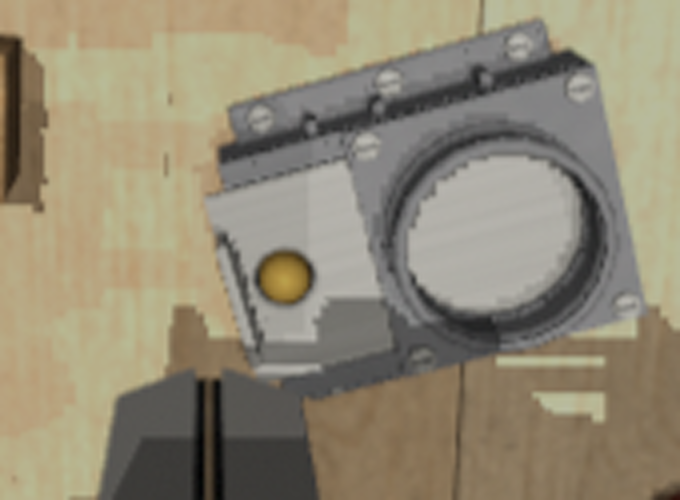

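View pics/small1.png

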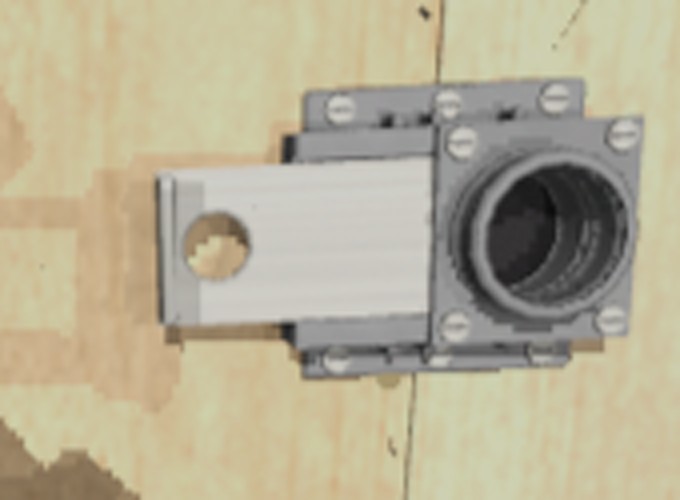

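View pics/small2.png

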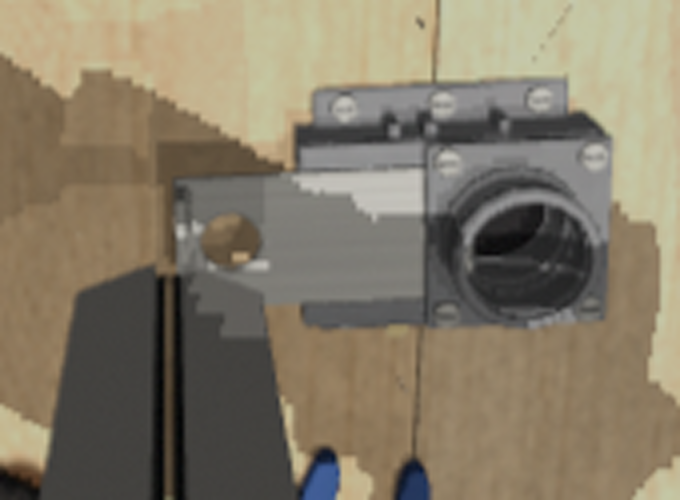

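Large gate: brass button at crop (279,287) and (285,277), cover screws visible in both views, tab at its front left edge. Small gate: blade hole at (217,245) and (231,240), tab at its left end. I triangulate these next.

Run:
```python
from h import *
import cv2
w=[None]+[pickle.load(open(f"w{i}.pkl","rb")) for i in range(1,5)]
def T(a,oa,pa,b,ob,pb):
    f=lambda o,p:[o[i]+(p[i]+.5)/4-.5 for i in(0,1)]
    return tri([(w[a],*f(oa,pa)),(w[b],*f(ob,pb))])
Lg=lambda p,q:T(3,(271,79),p,4,(268,182),q)
Sm=lambda p,q:T(1,(311,93),p,2,(278,208),q)
for n,F,sc,x in(("L",Lg,[((370,126),(366,146)),((602,55),(580,87)),((653,314),(627,302)),((428,377),(421,358))],((279,287),(285,277))),
             ("S",Sm,[((461,142),(448,163)),((624,133),(595,157)),((611,319),(589,310)),((455,326),(446,315))],((217,245),(231,240)))):
    P=np.array([F(*s) for s in sc]);print(n,P.round(4).tolist(),"mean",P.mean(0).round(4))
    v=(P[1]+P[2]-P[0]-P[3]);u=(P[0]+P[1]-P[2]-P[3]);print("yaw",np.arctan2(v[1],v[0]),np.arctan2(-u[0],u[1]))
    B=F(*x);print("button/hole",B.round(4),"yaw to mean",np.arctan2(*(P.mean(0)-B)[1::-1]), np.linalg.norm((P.mean(0)-B)[:2]))
ims=[cv2.resize(w[1]["color"][255:355,270:370],(400,400),interpolation=cv2.INTER_CUBIC),cv2.resize(w[4]["color"][255:355,270:370],(400,400),interpolation=cv2.INTER_CUBIC)]
cv2.imwrite("pics/tips.png",np.hstack(ims))
```

```text
L [[0.5374, 0.173, 0.0312], [0.5987, 0.1906, 0.032], [0.6193, 0.1232, 0.0281], [0.5563, 0.1059, 0.0308]] mean [0.5779 0.1482 0.0305]
yaw 0.27431069107647177 0.2860761265910201
button/hole [0.5141 0.1305 0.0257] yaw to mean 0.2695391314414741 0.0662435345105849
S [[0.5742, -0.2637, 0.0321], [0.6179, -0.2613, 0.0335], [0.6204, -0.3113, 0.0332], [0.5764, -0.3133, 0.0326]] mean [ 0.5972 -0.2874  0.0328]
yaw 0.049830819527498245 0.047274232590335336
button/hole [ 0.5094 -0.2915  0.0243] yaw to mean 0.04689994450129103 0.0878975961510392
```

View pics/tips.png

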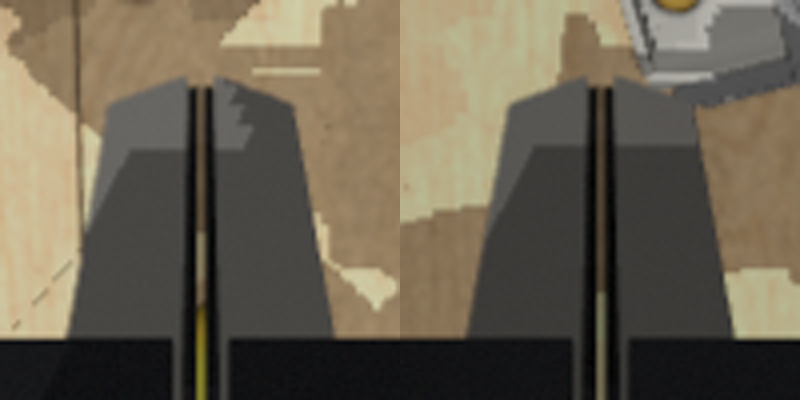

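Emit:
nudge_tcp([
  [[0.006,0,0,0.035,-0.0923],[0.006,0,0,0.035,-0.0923],[0.006,0,0,0.035,-0.0923],[0.006,-0.0193,0.0041,0.027,0],[0.006,-0.0193,0.0041,0.027,0],[0.006,-0.0193,0.0041,0.027,0],[0.006,0,0,0,0],[0.006,0,0,0,0],[0.006,0,0,0,0]],
])

```text
time: 4.85
tool_pos: [0.5193, 0.1328, 0.0707]
ee_rot: [3.14, -0.0, 1.846]
wrist_force: [0.6, 0.7, 0.6]
width: 0.0057
finger_force: 0.0
```

```bash
python3 snap.py w5
```

Run:
```python
from h import *
from bench import robot
import cv2
for n,i in(("w1",(.4589,-.3542,.255)),("w4",(.4914,.1841,.2553))):print(proj(pickle.load(open(n+".pkl","rb")),i))
o=robot.get_obs();print(o["tool_pos"],o["ee_rot"],o["wrist_force"],o["width"])
g=.276;print("to go, tool:",tool(o,np.array([.519,.1318,.035])-o["tool_pos"]))
s=pickle.load(open("w5.pkl","rb"));print(proj(s,o["tool_pos"]),proj(s,[.5142,.1304,.034]))
a=cv2.resize(s["color"][210:330,240:400],None,fx=5,fy=5,interpolation=cv2.INTER_CUBIC)
cv2.imwrite("pics/w5c.png",a)
```

```text
[320.23160501 289.47734925]
[320.33552867 289.46209798]
[0.51975863 0.13342652 0.07153356] [3.13815520e+00 1.61231068e-04 1.84743575e+00] [-0.55963246  0.64357895  0.5956331 ] 0.006514733459549584
to go, tool: [-0.00135159 -0.0012996   0.03652953]
[321.73660914 289.43009325] [311.97698234 267.42106996]
```

View pics/w5c.png

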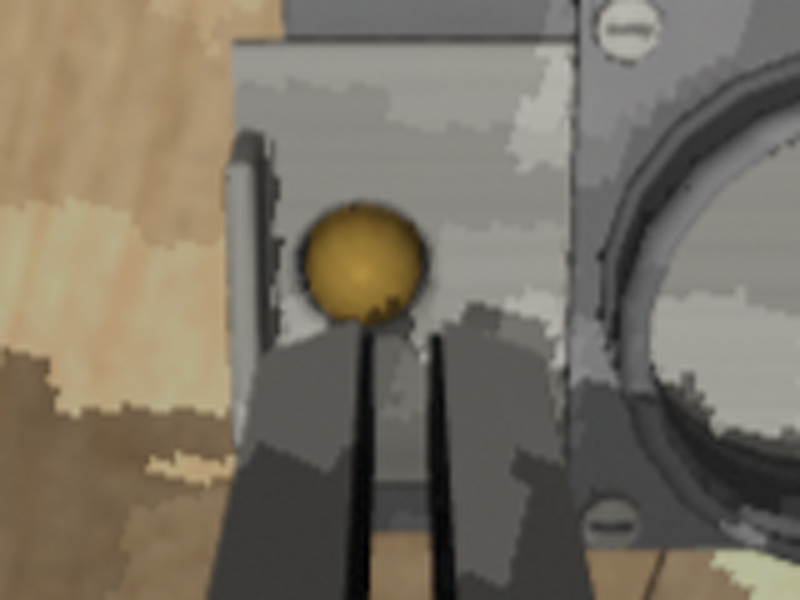

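The crop shows the button at (363,264), the tab inner face at about u=270, and the slightly parted fingertips in line just in front of them. The calibration agrees within about 0.5 mm, so I descend onto the button.

Emit:
nudge_tcp([
  [[0.006,-0.001,-0.001,0.015,0],[0.006,0,0,0.015,0],[0.006,0,0,0.004,0],[0.006,0,0,0,0],[0.006,0,0,0,0]],
])

```text
time: 5.32
tool_pos: [0.5186, 0.133, 0.0369]
ee_rot: [3.139, 0.0, 1.849]
wrist_force: [-0.1, -0.2, -0.3]
width: 0.0061
finger_force: 0.0
```

Emit:
nudge_tcp([
  [[0.006,0,0,0.003,0],[0.006,0,0,0.003,0],[0.006,0,0,0,0],[0.006,0,0,0,0]],
])

```text
time: 5.65
tool_pos: [0.5193, 0.1329, 0.031]
ee_rot: [3.138, 0.0, 1.849]
wrist_force: [1.1, 0.4, 4.0]
width: 0.0056
finger_force: 2.1
```

Emit:
nudge_tcp([
  [[0.006,0,0,0.003,0],[0.006,0,0,0,0],[0.006,0,0,0,0],[0.006,0,0,0,0]],
])

```text
time: 5.98
tool_pos: [0.5193, 0.1328, 0.0278]
ee_rot: [3.138, 0.0, 1.849]
wrist_force: [2.0, 2.1, 4.8]
width: 0.0059
finger_force: 2.7
```

Emit:
nudge_tcp([
  [[0.006,0,0,0.001,0],[0.006,0,0,0,0],[0.006,0,0,0,0]],
])

```text
time: 6.23
tool_pos: [0.5193, 0.1328, 0.0272]
ee_rot: [3.138, 0.0, 1.849]
wrist_force: [0.9, 1.4, 7.3]
width: 0.0057
finger_force: 3.6
```

Emit:
nudge_tcp([
  [[0.006,0,0,0.0007,0],[0.006,0,0,0,0],[0.006,0,0,0,0]],
])

```text
time: 6.48
tool_pos: [0.5194, 0.1328, 0.0272]
ee_rot: [3.138, 0.0, 1.849]
wrist_force: [-0.6, 0.4, 9.1]
width: 0.0057
finger_force: 4.9
```

Emit:
nudge_tcp([
  [[0.006,0,-0.0015,0,0],[0.006,0,-0.0015,0,0],[0.006,0,-0.001,0,0],[0.006,0,0,0,0]],
])

```text
time: 6.82
tool_pos: [0.5168, 0.1318, 0.027]
ee_rot: [3.135, 0.001, 1.849]
wrist_force: [2.9, 2.0, 6.2]
width: 0.0061
finger_force: 3.0
```

Emit:
nudge_tcp([
  [[0.006,0,-0.0015,0.0003,0],[0.006,0,-0.0015,0,0],[0.006,0,-0.0015,0,0],[0.006,0,-0.0015,0,0],[0.006,0,0,0,0]],
])

```text
time: 7.23
tool_pos: [0.5136, 0.1308, 0.0272]
ee_rot: [3.128, 0.001, 1.848]
wrist_force: [8.7, 2.9, 2.8]
width: 0.0062
finger_force: 4.5
```

Emit:
nudge_tcp([
  [[0.006,0,0,0.0015,0],[0.006,0,-0.0015,0,0],[0.006,0,-0.0015,0,0],[0.006,0,-0.0015,0,0],[0.006,0,0,0,0]],
])

```text
time: 7.65
tool_pos: [0.5108, 0.1298, 0.0263]
ee_rot: [3.125, 0.001, 1.848]
wrist_force: [10.3, 1.8, 3.0]
width: 0.0059
finger_force: 6.8
```

Emit:
nudge_tcp([
  [[0.006,0,-0.0015,0.0003,0],[0.006,0,-0.0015,0,0],[0.006,0,-0.0015,0,0],[0.006,0,-0.0015,0,0],[0.006,0,0,0,0]],
])

```text
time: 8.07
tool_pos: [0.5024, 0.1273, 0.0258]
ee_rot: [3.131, 0.002, 1.849]
wrist_force: [4.0, 0.7, 7.2]
width: 0.0062
finger_force: 4.4
```

Emit:
nudge_tcp([
  [[0.006,0,-0.002,-0.001,0],[0.006,0,-0.003,-0.001,0],[0.006,0,-0.003,0,0],[0.006,0,-0.003,0,0],[0.006,0,-0.003,0,0],[0.006,0,-0.003,0,0],[0.006,0,-0.003,0,0],[0.006,0,-0.003,0,0],[0.006,0,-0.003,0,0],[0.006,0,-0.003,0,0],[0.006,0,0,0,0]],
])

```text
time: 8.98
tool_pos: [0.4721, 0.1187, 0.0258]
ee_rot: [3.137, 0.001, 1.848]
wrist_force: [3.4, -1.3, 3.7]
width: 0.0058
finger_force: 3.3
```

Emit:
nudge_tcp([
  [[0.006,0,-0.003,0,0],[0.006,0,-0.003,0,0],[0.006,0,-0.003,0,0],[0.006,0,-0.002,0,0],[0.006,0,-0.002,0,0],[0.006,0,-0.002,0,0],[0.006,0,0,0,0],[0.006,0,0,0,0]],
])

```text
time: 9.65
tool_pos: [0.459, 0.1149, 0.0258]
ee_rot: [3.134, 0.001, 1.848]
wrist_force: [6.9, 1.2, 1.3]
width: 0.0059
finger_force: 5.3
```

Emit:
nudge_tcp([
  [[0.006,0,-0.002,0,0],[0.006,0,-0.002,0,0],[0.006,0,-0.001,0,0],[0.006,0,0,0,0],[0.006,0,0,0,0]],
])

```text
time: 10.07
tool_pos: [0.4589, 0.1149, 0.0261]
ee_rot: [3.123, 0.001, 1.848]
wrist_force: [18.7, 5.0, -8.9]
width: 0.0057
finger_force: 11.0
```

Emit:
nudge_tcp([
  [[0.006,0,0.006,0,0],[0.006,0,0.006,0,0],[0.006,0,0.003,-0.004,0],[0.006,0,0,-0.03,0],[0,0,0,-0.035,0],[0,0,0,-0.035,0],[0,0,0,-0.02,0.1145],[0,0,0,0,0.1145],[0,0,0,0,0],[0,0,0,0,0]],
])

```text
time: 10.9
tool_pos: [0.4642, 0.1174, 0.1475]
ee_rot: [-3.138, 0.0, 1.623]
wrist_force: [-0.7, -0.1, -0.1]
width: 0.0005
finger_force: 0.0
```

```bash
python3 -c "
from h import *
from bench import robot
o=robot.get_obs();print(tool(o,np.array([.4698,-.2935,.08])-o['tool_pos']))"
```

```text
[-0.41061379 -0.01550303  0.06759711]
```

Emit:
nudge_tcp([
  [[0,-0.0342,-0.0013,0,0],[0,-0.0342,-0.0013,0,0],[0,-0.0342,-0.0013,0,0],[0,-0.0342,-0.0013,0,0],[0,-0.0342,-0.0013,0,0],[0,-0.0342,-0.0013,0,0],[0,-0.0342,-0.0013,0,0],[0,-0.0342,-0.0013,0,0],[0,-0.0342,-0.0013,0,0],[0,-0.0342,-0.0013,0,0],[0,-0.0342,-0.0013,0,0],[0,-0.0342,-0.0013,0,0],[0,0,0,0.03,0],[0,0,0,0.03,0],[0,0,0,0.007,0],[0,0,0,0,0],[0,0,0,0,0]],
])

```text
time: 12.32
tool_pos: [0.4694, -0.2924, 0.081]
ee_rot: [-3.14, -0.002, 1.621]
wrist_force: [-0.2, -0.0, 1.2]
width: 0.0003
finger_force: 0.0
```

```bash
python3 snap.py w6; python3 -c "
from h import *
from bench import robot
o=robot.get_obs();print(tool(o,np.array([.4698,-.2935,.026])-o['tool_pos']))"
```

```text
[-0.00041875 -0.00056618  0.0565013 ]
```

Emit:
nudge_tcp([
  [[0,0,0,0.02,0],[0,0,0,0.02,0],[0,0,0,0.01,0],[0,0,0,0.005,0],[0,0,0,0,0],[0,0,0,0,0]],
])

```text
time: 12.87
tool_pos: [0.4706, -0.2936, 0.0279]
ee_rot: [3.14, 0.001, 1.62]
wrist_force: [0.6, 0.7, 0.1]
width: 0.0005
finger_force: 0.0
```

Emit:
nudge_tcp([
  [[0,0,0.003,0,0],[0,0,0.003,0,0],[0,0,0.003,0,0],[0,0,0.002,0,0],[0,0,0.002,0,0],[0,0,0.002,0,0],[0,0,0,0,0]],
])

```text
time: 13.45
tool_pos: [0.4841, -0.2929, 0.0274]
ee_rot: [-3.139, 0.001, 1.62]
wrist_force: [-4.3, -0.1, 3.3]
width: 0.0005
finger_force: 2.1
```

Emit:
nudge_tcp([
  [[0,0,0.0025,0,0],[0,0,0.0025,0,0],[0,0,0.0025,0,0],[0,0,0.0025,0,0],[0,0,0.0025,0,0],[0,0,0.0025,0,0],[0,0,0.002,0,0],[0,0,0,0,0]],
])

```text
time: 14.12
tool_pos: [0.5013, -0.2921, 0.0273]
ee_rot: [-3.14, 0.001, 1.62]
wrist_force: [-4.1, -0.3, 2.5]
width: 0.0003
finger_force: 2.1
```

Emit:
nudge_tcp([
  [[0,0,0.0015,0,0],[0,0,0.0015,0,0],[0,0,0.0015,0,0],[0,0,0.0015,0,0],[0,0,0.001,0,0],[0,0,0.001,0,0],[0,0,0,0,0],[0,0,0,0,0]],
])

```text
time: 14.78
tool_pos: [0.5102, -0.291, 0.0264]
ee_rot: [3.141, -0.0, 1.62]
wrist_force: [0.6, -0.5, 0.5]
width: 0.0007
finger_force: 0.0
```

Emit:
nudge_tcp([
  [[0,0,0.001,0,0],[0,0,0.001,0,0],[0,0,0.001,0,0],[0,0,0,0,0],[0,0,0,0,0]],
])

```text
time: 15.2
tool_pos: [0.5126, -0.291, 0.0265]
ee_rot: [-3.141, -0.0, 1.62]
wrist_force: [-1.1, 0.3, 0.1]
width: 0.0005
finger_force: 0.6
```

Emit:
nudge_tcp([
  [[0,0,0.001,0,0],[0,0,0.001,0,0],[0,0,0,0,0],[0,0,0,0,0]],
])

```text
time: 15.53
tool_pos: [0.513, -0.291, 0.0265]
ee_rot: [-3.137, -0.001, 1.62]
wrist_force: [-6.4, 1.0, 3.0]
width: 0.0004
finger_force: 3.0
```

Emit:
nudge_tcp([
  [[0,0,0.001,0,0],[0,0,0,0,0],[0,0,0,0,0]],
])

```text
time: 15.78
tool_pos: [0.513, -0.291, 0.0265]
ee_rot: [-3.135, -0.001, 1.619]
wrist_force: [-8.4, 0.1, 4.5]
width: 0.0003
finger_force: 4.2
```

Emit:
nudge_tcp([
  [[0,0,-0.006,0,0],[0,0,-0.01,0,0],[0,0,-0.01,0,0],[0,0,0,-0.03,0],[0,0,0,-0.04,0],[0,0,0,-0.04,0],[0,0,0,-0.04,0],[0,-0.03,0,-0.02,0],[0,-0.03,0,0,0],[0,0,0,0,0],[0,0,0,0,0],[0,0,0,0,0]],
])

```text
time: 16.78
tool_pos: [0.4921, -0.3515, 0.1957]
ee_rot: [-3.141, -0.002, 1.619]
wrist_force: [0.1, 0.9, -0.4]
width: 0.0003
finger_force: 0.0
```

```bash
python3 - <<'E'
from bench import robot
from h import *
import cv2
s=robot.snapshot("wrist")
def crop(s,p,h,f):
    q=proj(s,p).astype(int);x=max(q[0]-h,0);y=max(q[1]-h,0);return cv2.resize(s["color"][y:y+2*h,x:x+2*h],(390,390),interpolation=cv2.INTER_CUBIC)
t=robot.snapshot("side");c=robot.snapshot("scene")
a=np.hstack([crop(s,[.555,-.29,.03],65,0),crop(c,[.53,.13,.03],55,0)])
b=cv2.resize(t["color"][170:310,200:420],(314,200));b=np.hstack([b,np.zeros((200,780-314,3),np.uint8)])
cv2.imwrite("pics/end.png",np.vstack([a,b]))
E
```

```text
(no output)
```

View pics/end.png

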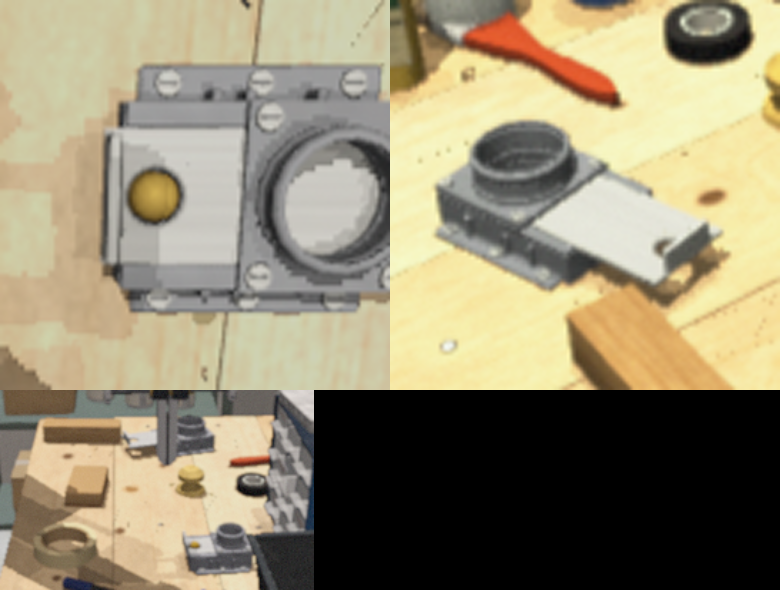

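The small gate is shut with its button up through the blade at (155,195). The large gate's blade is fully drawn out, its tab at about (690,255), and the bystanders are where they were.

```bash
python3 -c "
from bench import robot
print(robot.close_job())"
```

```text
the job is handed in; nothing more can be done
None
```

The changeover is done and handed in at about 17 s: the large gate is open to its stop, then the small gate was pushed shut and its button sprang up; nothing else on the bench appears to have moved.

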